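# Seat a round tile in the modelling board and turn the latch over it

### The arm

A 7-joint arm with a two-finger parallel gripper is mounted at the origin on the work surface. World frame = base frame: x ahead of the robot, y to its left, z up, the work surface at z = 0. Lengths are in m, angles in rad, forces in N, time in s.
With the tool pointing down it reaches from about 0.425 to 0.825 m from the base axis. Payload 3.6 kg.
Tool frame: the origin (TCP) lies midway between the tips of the shut fingers; the grasp point (between the pads) lies 19 mm behind it; y points along the fingers, z is the direction in which the jaws open and shut, and the axes are right-handed (so a half turn about y gives the same grasp; the last joint's range is limited). The gripper opens to 93 mm and grips with 3 to 60 N. Pads are 15 mm wide; open, the fingers measure 128 mm over their backs; the gripper's body (75 mm by 188 mm) begins 65 mm behind the grasp point.
Start: joints at [-1.149, 0.615, -0.013, 1.423, 0.008, 1.103, -0.04], TCP at [0.282, 0.586, 0.219] pointing down, gripper open.
Joint ranges: [-3.12, 3.12], [-0.3, 2.06], [-1.34, 1.32], [0.26, 2.42], [-1.36, 4.5], [0.01, 1.98], [-2.84, 2.84]. Speed limits (rad/s): [2.79, 2.79, 3.14, 3.14, 3.14, 3.14, 3.14].

### API

Orientations are given as a unit quaternion [w, x, y, z].
In Python, from station import * gives the robot as it stands.
- The arm moves only by the shell command python3 -m creep 'ROWS'. ROWS is JSON, a list of rows, each a list of 5 numbers: the shift along the tool's x, y, z in mm, then the turn about the tool's y in degrees, then the finger opening in mm, from 0 to 93. A call has 1 to 5 rows; each row shifts and turns the commanded pose from where the row before left it, along the tool's axes as they then stand; what a row does not reach is not made up. A row lasts 1/10 s, in which the tool goes at most 50 mm and 8.59 degrees, less where a joint would pass 70% of its speed; a pose out of reach is approached as far as the arm can. A call with a gripper value outside its range is refused whole. The fingers move at their own pace and stop on an object; the grip force is fixed at half the most. Time passes only in rows, so rows that do not move let the fingers close. It gives the time, the measured TCP pose, the force and the opening at its end, in the units of the state.
- state(): the state, without advancing time (a new reading comes with each control period).
- grab_frame(name): name is "scene" or "top" or "wrist"; returns a dict with "img" (384x512x3 uint8, blue, green, red), "K" (3x3 intrinsics, pixels), "R" (3x3) and "t" (3): a world point X has camera coordinates R X + t; the wrist camera has in their place "hand_eye" (4x4, takes a point from camera to tool coordinates, whose origin is the TCP and whose axes are the tool frame's). Camera axes: x right, y down, z forward; pixel columns grow to the right and rows downward; lengths in m; the calibration is good to about 2 mm. A picture is of the moment at which its call begins: read the wrist's pose just before it. There is no depth.
- finish_job(): hands the job in, once; it reports no verdict.
The state is a dict: "t": time; "joints": joint angles; "qvel": joint speeds; "tau": joint torques, N m; "position": TCP position; "eef_rot": TCP orientation; "wrist_force": force on the tool from outside, world axes, zero at the start; "moment": the same for the moment, N m; "grip_width": finger opening in m.
Only numpy, scipy, OpenCV 4.12 (cv2) and the standard library are available. Lean on these libraries where they do the work, as an engineer would, in place of code of your own. Each camera call takes 0.05 s, during which the arm holds its last target.

### The job

Push the loose terracotta tile with the fingertips across the modelling board until it drops into the round recess and lies flat there; slide it only, do not lift it. Then push the wooden turn-button round so that its free end lies over the tile's rim, pointing at the tile's middle. Leave the other things where they are, and take the hand away.

Things in the scene. Friction and masses are not known exactly. Their poses are not given: they have to be found in the camera images.
- board: Fixed plywood modelling board, 210 (x) by 340 (y) by 18 mm, flat on the table. Origin: centre of its underside; y runs along its length, z up. Top 18 mm above the table. A round recess 105 mm across and 10 mm deep is centred 65 mm from the board's centre towards +y. The wooden turn-button is pivoted near its +y end.
- recess (a point): Centre of the flat floor of the recess (lined with thin grey felt), 8 mm above the table.
- tile: Loose round terracotta tile, 100 mm across, 12 mm thick, 0.12 to 0.24 kg, flat on the board on the -y side of the recess, perhaps partly over its edge. Origin: centre of its underside (18 mm above the table at the start, 8 mm seated; its top then stands 2 mm above the board). It stays level until about 16 mm from the recess centre, then its leading edge dips in first.
- latch (a joint): Angle (rad) of the dark wooden turn-button about its upright pivot, anticlockwise from above. 0: its bar points along the board's -y, at the middle of the recess; 1.57: along the board's +x. It starts open at 1.1 to 1.7, clear of the recess. Turns from -2.0 to 2.2, no catch at 0; slight friction (about 1.2 N at 42 mm from the pivot) keeps it where it is left.
- pivot (a point): Where the turn-button's pivot axis meets the board's top: 145 mm from the board's centre towards the board's +y, 80 mm from the centre of the recess.
- latch_tip (a point): Middle of the free end face of the turn-button's bar, 50 mm from the pivot and 29.5 mm above the table. The bar is 18 mm wide and 14 mm high (22.5 to 36.5 mm above the table, so 4.5 mm clear of the board's top); it reaches 50 mm from the pivot on this side and 12 mm on the other.
- jar: Bystander: small glass jar with a white cap, 36 mm across, 45 mm high, standing on a corner of the board (its -x, +y corner). Origin: centre of its underside.
- pot: Bystander: black plastic water pot, 64 mm across, 58 mm high, on the table beside the board's +x edge. Origin: centre of its underside.
- stick: Bystander: flat wooden modelling stick, 150 by 16 by 6 mm, on the table beside the board's +x edge. Origin: centre of its underside.
- scraper: Bystander: flat wooden smoothing block, 60 by 90 by 20 mm, on the table beside the board's -x edge. Origin: centre of its underside.
Things that resemble listed ones, but are neither listed nor needed, are in the scene too. Of the things like the tile, leave any that is blue, green or turquoise; of the rest the larger one is meant.

How it is judged:
By the outcome, as a careful person would: the job done as asked, in the order asked, and still so for the second after the job is handed in, with the robot touching nothing.
It also fails if it takes over 51 s, if anything falls off the work surface, if the arm or the gripper's body presses on something with over 40 N, if the wrist force passes 120 N, or if a joint passes its speed limit or range.

## Working session

There is one attempt and no reset: what is moved stays moved. The work goes in short steps, Python scripts to look and compute and a shell command to move; the robot and the scene stay as the last step left them, time stands still between calls to the robot, and variables do not carry over. Pictures are saved under pics/ and viewed, and the job is handed in when it is done.

```bash
mkdir -p pics; ls; python3 - <<'E'
from station import *
import cv2,json
s=state();print({k:s[k] for k in('t','position','eef_rot','grip_width')})
for n in('scene','top'):
    f=grab_frame(n);cv2.imwrite(f'pics/{n}0.png',f['img']);print(n,f['K'],f['R'],f['t'])
E
```

```text
pics
{'t': 0.0, 'position': array([0.28167704, 0.58493223, 0.2174897 ]), 'eef_rot': array([-0.68851024,  0.69026351, -0.15748365,  0.15712683]), 'grip_width': 0.09312449437660077}
scene [[402.48567946   0.         253.76637181]
 [  0.         402.48567946 192.99814082]
 [  0.           0.           1.        ]] [[ 0.79952122  0.60044864  0.01507472]
 [ 0.49770183 -0.64824234 -0.57625927]
 [-0.33624203  0.46823423 -0.8171279 ]] [-0.44104714 -0.23575929  1.0883623 ]
top [[459.57198598   0.         249.41074756]
 [  0.         459.57198598 195.2345668 ]
 [  0.           0.           1.        ]] [[-0.00869895 -0.99936744  0.03448244]
 [-0.99063889  0.00391478 -0.13645243]
 [ 0.13623112 -0.03534664 -0.99004631]] [0.00264277 0.52660871 0.85413205]
```

View pics/scene0.png

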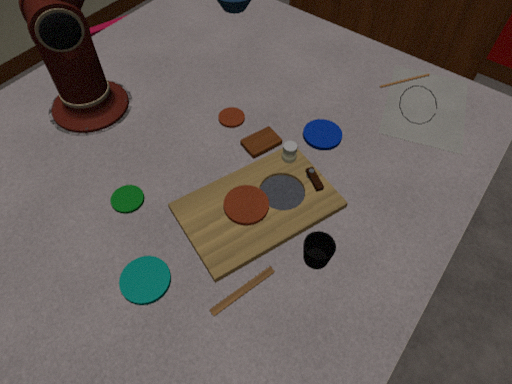

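View pics/top0.png

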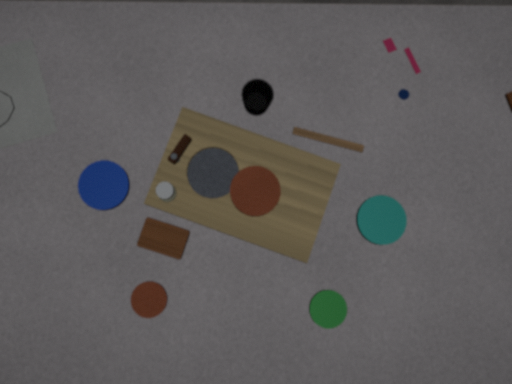

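Candidates (top view): terracotta disc on the board (255,191), small terracotta on the table (149,299), and blue (104,185), green (328,309) and turquoise (381,220). The one on the board is meant: it's terracotta, and the larger of the two red ones. I'll measure and confirm with a crop.

```bash
cat > h.py <<'E'
from station import *
import cv2, numpy as np
def ray(f,px,z):
    d=f['R'].T@np.linalg.inv(f['K'])@np.array([px[0],px[1],1.]); c=-f['R'].T@f['t']
    return c+d*(z-c[2])/d[2]
def proj(f,X):
    p=f['K']@(f['R']@np.array(X)+f['t']); return p[:2]/p[2]
def biggest(m,near=None):
    cs,_=cv2.findContours(m,cv2.RETR_EXTERNAL,cv2.CHAIN_APPROX_NONE)
    return sorted(cs,key=cv2.contourArea)[::-1]
def circ(f,c,z):
    P=np.array([ray(f,p,z)[:2] for p in c.reshape(-1,2)])
    A=np.c_[2*P,np.ones(len(P))]; s=np.linalg.lstsq(A,(P**2).sum(1),rcond=None)[0]
    return s[:2],np.sqrt(s[2]+s[:2]@s[:2])
E
python3 - <<'E'
from h import *
for n in('top','scene'):
    f=grab_frame(n);im=f['img'];hsv=cv2.cvtColor(im,cv2.COLOR_BGR2HSV)
    m=cv2.inRange(hsv,(0,120,60),(12,255,255))
    for c in biggest(m)[:4]:
        if cv2.contourArea(c)>300:
            print(n,'red',c.reshape(-1,2).mean(0),cv2.contourArea(c),circ(f,cv2.convexHull(c),.03))
    if n=='top':
        for p in [(183,108),(339,164),(307,262),(147,205)]: print('corner',ray(f,p,.018))
        print(hsv[172,205],hsv[191,255],hsv[125,200],hsv[150,180],hsv[145,183])
        cv2.imwrite('pics/crop0.png',cv2.convertScaleAbs(cv2.resize(im[95:275,130:350],None,fx=3.5,fy=3.3),alpha=1.6))
    m=cv2.inRange(hsv,(14,60,60),(30,255,255));c=biggest(m)[0];
    H=cv2.minAreaRect(np.array([ray(f,p,.018)[:2]*1000 for p in c.reshape(-1,2)],np.float32));print('board',H)
E
```

```text
top red [254.79856115 190.65467626] 1876.5 (array([ 0.53691249, -0.01167692]), np.float64(0.04875204959142472))
top red [148.52083333 299.05208333] 898.0 (array([0.33150047, 0.19028216]), np.float64(0.03185846445668521))
corner [0.70744808 0.13130044 0.018     ]
corner [ 0.59173484 -0.18199892  0.018     ]
corner [ 0.39749277 -0.11234736  0.018     ]
corner [0.51061324 0.19924245 0.018     ]
[109  31  65] [  9 158  84] [21 86 98] [ 13 163  39] [ 10 149  41]
board ((553.3919067382812, 10.925308227539062), (337.6884460449219, 208.21253967285156), 69.57859802246094)
scene red [245.51145038 205.50381679] 1322.5 (array([ 0.53929842, -0.01294457]), np.float64(0.050686104276539815))
scene red [ 91.65919283 110.56053812] 1197.5 (array([ 0.02475858, -0.01153949]), np.float64(0.09510515891819746))
scene red [503.784  44.192] 614.5 (array([0.86416602, 0.96550986]), np.float64(0.13944182085904494))
scene red [230.71875 116.8125 ] 349.0 (array([0.34580315, 0.17647153]), np.float64(0.03353404388758593))
board ((556.453857421875, 9.42645263671875), (342.66845703125, 216.61599731445312), 69.4969482421875)
```

View pics/crop0.png

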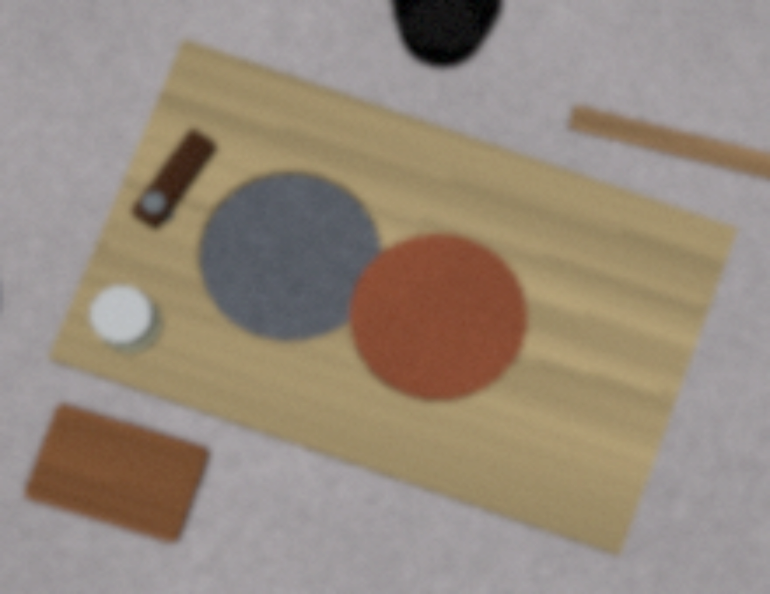

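The crop confirms it: a full terracotta disc on the board, about 98 mm across, overlapping the recess edge. The small one is about 64 mm. The latch is at the upper left, open towards +x. Next I'll fit the recess and latch and work out the tool axes.

```bash
cat >> h.py <<'E'
from scipy.spatial.transform import Rotation as Ro
BC=np.array([.5545,.0100]);BA=np.deg2rad(69.5)
Y=np.array([np.cos(BA),np.sin(BA)]);X=np.array([Y[1],-Y[0]])
REC=BC+.065*Y;PIV=BC+.145*Y
def latch(f):
    im=f['img'];hsv=cv2.cvtColor(im,cv2.COLOR_BGR2HSV)
    m=cv2.inRange(hsv,(0,0,0),(25,255,62))
    c0=proj(f,[*PIV,.0365]);k=np.zeros_like(m);cv2.circle(k,tuple(int(v) for v in c0),36,255,-1)
    c=biggest(m&k)[0]
    P=np.array([ray(f,p,.0365)[:2] for p in c.reshape(-1,2)])
    r=cv2.minAreaRect((P*1000).astype(np.float32));b=cv2.boxPoints(r)/1000
    d=np.linalg.norm(b-PIV,axis=1);tip=b[np.argsort(d)[2:]].mean(0);end=b[np.argsort(d)[:2]].mean(0)
    v=tip-end
    return r,tip,end,np.arctan2(v@X,-(v@Y)),np.arctan2((tip-PIV)@X,-((tip-PIV)@Y))
def tool():
    s=state();q=s['eef_rot'];R=Ro.from_quat([q[1],q[2],q[3],q[0]]).as_matrix();return s,R
E
python3 - <<'E'
from h import *
print('REC',REC,'PIV',PIV)
for n in('top','scene'):
    f=grab_frame(n);hsv=cv2.cvtColor(f['img'],cv2.COLOR_BGR2HSV)
    print(n,latch(f))
    m=cv2.inRange(hsv,(95,22,30),(125,90,130));k=np.zeros_like(m)
    c0=proj(f,[*REC,.01]);cv2.circle(k,tuple(int(v) for v in c0),34,255,-1);m&=k
    m=cv2.morphologyEx(m,cv2.MORPH_OPEN,np.ones((3,3)))
    c=biggest(m)[0].reshape(-1,2)
    t=(np.array([.538,-.0123]))
    c=np.array([p for p in c if np.linalg.norm(ray(f,p,.03)[:2]-t)>.054])
    print(cv2.contourArea(c),circ(f,c,.018),circ(f,c,.008))
s,R=tool();print(np.round(R,3),s['joints'])
E
```

```text
REC [0.57726348 0.07088369] PIV [0.60528007 0.14581747]
top (((617.9009399414062, 134.7247772216797), (19.084001541137695, 60.83885955810547), 57.604576110839844), array([0.6435863 , 0.11842729], dtype=float32), array([0.59221566, 0.15102227], dtype=float32), np.float64(1.3631827557397296), np.float64(1.3078451486577007))
1609.0 (array([0.57569954, 0.07297231]), np.float64(0.04543333424768328)) (array([0.57759367, 0.07344154]), np.float64(0.04593848798184718))
scene (((621.8406982421875, 131.14805603027344), (21.356414794921875, 65.10095977783203), 58.119266510009766), array([0.64948094, 0.11395642], dtype=float32), array([0.5942005 , 0.14833969], dtype=float32), np.float64(1.3721649930020716), np.float64(1.3040233223787263))Traceback (most recent call last):
  File "<stdin>", line 9, in <module>
IndexError: list index out of range
```

```bash
python3 - <<'E'
from h import *
s,R=tool();print(np.round(R,3),s['joints'],s['t'],s['position'])
T=np.array([.538,-.0123]);d=REC-T;print(np.linalg.norm(d),np.degrees(np.arctan2(d[1],d[0])))
u=d/np.linalg.norm(d)
for b in(.051+.02,):
    p=T-u*b;print('start',p)
# goal: tool x = u or -u
xx=R[:,0];print('tool x heading',np.degrees(np.arctan2(xx[1],xx[0])))
E
```

```text
[[ 0.901 -0.     0.434]
 [-0.434 -0.001  0.901]
 [-0.    -1.    -0.001]] [-1.14850865  0.61523909 -0.01262034  1.42385812  0.00811684  1.10343214
 -0.04040491] 0.3 [0.28187823 0.58539498 0.21826776]
0.09198449602749728 64.73225181338094
start [ 0.50769373 -0.07650693]
tool x heading -25.709920595176012
```

```bash
python3 -m creep '[[31,0,-31,8.5,50],[36,0,-27,8.5,50],[40,0,-21,8.5,50],[42,0,-15,8.5,50],[44,0,-9,8.5,50]]'; python3 -m creep '[[45,0,-2,8.5,50],[45,0,4,8.5,50],[44,0,11,8.5,50],[42,0,17,8.5,50],[38,0,23,8.5,50]]'
cat >> h.py <<'E'
def go(x,y,z,head,k=0):
    s,R=tool();d=np.array([x,y,z])-s['position'];h=np.degrees(np.arctan2(R[1,0],R[0,0]))
    print('t',round(s['t'],2),'pos',s['position'].round(4),'head',h.round(2),'w',round(s['grip_width'],4),'F',s['wrist_force'].round(1))
    print('delta tool mm',(R.T@d*1000).round(1),'turn',round((h-head+180)%360-180,2))
E
python3 -c "
from h import *
go(.508,-.0765,.219,-115.3)"
```

```text
t: 0.8
position: [0.3557, 0.3728, 0.2189]
eef_rot: [0.585, -0.584, 0.398, -0.398]
wrist_force: [0.5, 0.5, -0.1]
grip_width: 0.0575
t: 1.3
position: [0.428, 0.1594, 0.219]
eef_rot: [0.401, -0.4, 0.583, -0.583]
wrist_force: [0.9, 0.4, -0.1]
grip_width: 0.0498
t 1.3 pos [0.428  0.1594 0.219 ] head -111.05 w 0.0498 F [ 0.9  0.4 -0.1]
delta tool mm [ 1.914e+02 -1.000e-01  1.594e+02] turn 4.25
```

```bash
python3 -m creep '[[36,0,33,4,50],[33,0,34,0,50],[33,0,34,0,50],[33,0,33,0,50],[33,0,33,0,50]]'>/dev/null;python3 -m creep '[[0,0,0,0,50]]'; 
python3 -c "
from h import *
go(.508,-.0765,.219,-115.3)"
```

```text
t: 1.9
position: [0.5135, -0.0689, 0.2194]
eef_rot: [-0.377, 0.378, -0.595, 0.6]
wrist_force: [-0.8, -0.7, -0.5]
grip_width: 0.0498
t 1.9 pos [ 0.5135 -0.0689  0.2194] head -115.43 w 0.0498 F [-0.8 -0.7 -0.5]
delta tool mm [ 9.2  0.4 -1.7] turn -0.13
```

Over the start point. I'll descend behind the tile.

```bash
python3 -m creep '[[5,40,-1,0,50],[4,45,-1,0,50],[0,45,0,0,50],[0,35,0,0,50],[0,20,0,0,50]]';python3 -m creep '[[0,6,0,0,50],[0,2,0,0,50],[0,0,0,0,50]]'; 
python3 - <<'E'
from h import *
go(.508,-.0765,.020,-115.3)
f=grab_frame('top');cv2.imwrite('pics/a1.png',cv2.convertScaleAbs(cv2.resize(f['img'][75:295,110:370],None,fx=3,fy=2.7),alpha=1.5))
f=grab_frame('scene');cv2.imwrite('pics/a2.png',cv2.convertScaleAbs(cv2.resize(f['img'][110:310,140:380],None,fx=3,fy=3),alpha=1.2))
E
```

```text
t: 2.4
position: [0.505, -0.0662, 0.031]
eef_rot: [0.381, -0.383, 0.596, -0.594]
wrist_force: [-0.1, -0.4, -0.2]
grip_width: 0.05
t: 2.7
position: [0.5075, -0.0674, 0.0265]
eef_rot: [-0.382, 0.381, -0.595, 0.596]
wrist_force: [0.0, 0.5, 0.7]
grip_width: 0.0498
t 2.7 pos [ 0.5075 -0.0674  0.0265] head -114.69 w 0.0498 F [0.  0.5 0.7]
delta tool mm [8.1 6.5 4.2] turn 0.61
```

View pics/a1.png

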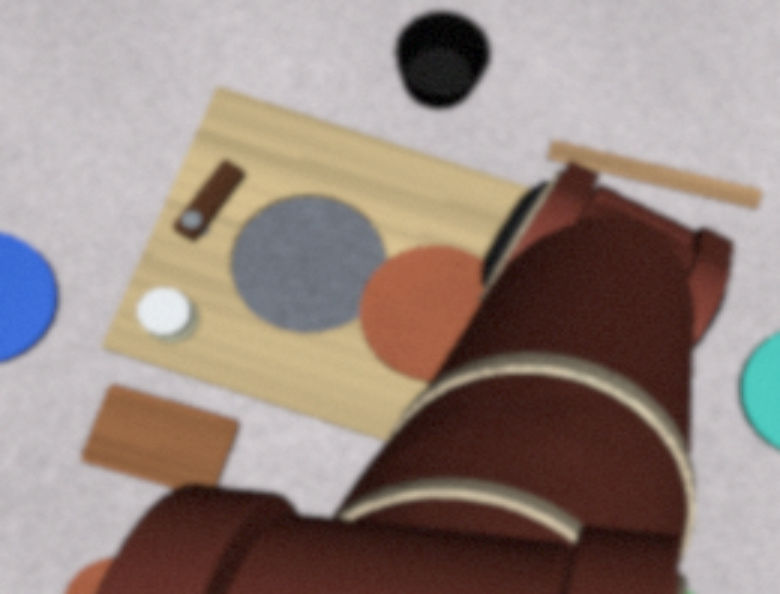

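View pics/a2.png

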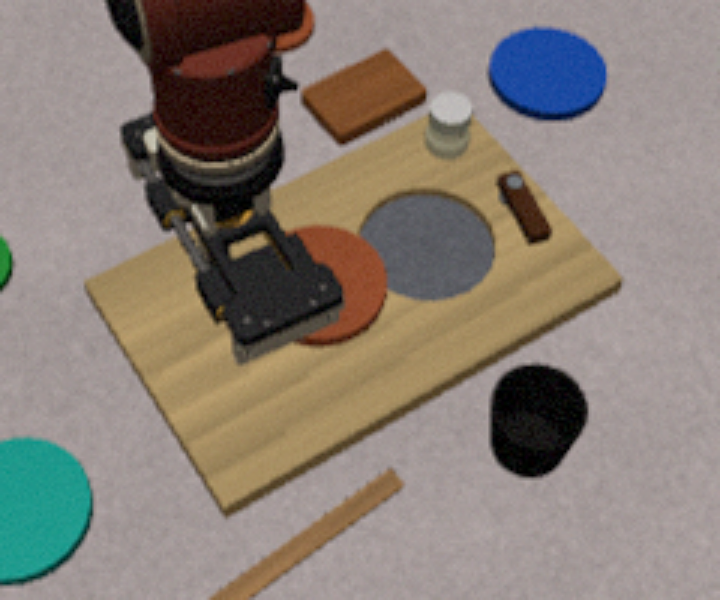

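Tile not moved, and the fingers are behind it. I'll line up laterally and lower to about 20–21 mm.

```bash
python3 -m creep '[[3,3,2,0,50],[0,2,2,0,50],[0,0,0,0,50]]'; 
python3 -c "
from h import *
go(.508,-.0765,.020,-115.3)"; python3 -m creep '[[0,0,0,0,50]]'
```

```text
t: 3.1
position: [0.5095, -0.0723, 0.0207]
eef_rot: [-0.381, 0.381, -0.595, 0.596]
wrist_force: [-0.1, 0.7, 0.4]
grip_width: 0.0504
t 3.1 pos [ 0.5095 -0.0723  0.0207] head -114.74 w 0.0504 F [-0.1  0.7  0.4]
delta tool mm [4.4 0.7 0.4] turn 0.56
t: 3.2
position: [0.5092, -0.072, 0.0207]
eef_rot: [-0.381, 0.381, -0.595, 0.595]
wrist_force: [0.3, -0.7, 0.4]
grip_width: 0.0503
```

```bash
python3 -m creep '[[-8,0,0,0.5,50],[-8,0,0,0,50],[-8,0,0,0,50],[-8,0,0,0,50],[-8,0,0,0,50]]'; python3 -m creep '[[-8,0,0,0,50],[-8,0,0,0,50],[-8,0,0,0,50],[-8,0,0,0,50],[-3,0,0,0,50]]'; python3 -m creep '[[0,0,0,0,50]]'
python3 - <<'E'
from h import *
go(.5556,.025,.020,-115.3)
f=grab_frame('top');cv2.imwrite('pics/b1.png',cv2.convertScaleAbs(cv2.resize(f['img'][75:295,110:370],None,fx=3,fy=2.7),alpha=1.5))
f=grab_frame('scene');cv2.imwrite('pics/b2.png',cv2.convertScaleAbs(cv2.resize(f['img'][110:310,140:380],None,fx=3,fy=3),alpha=1.2))
E
```

```text
t: 3.7
position: [0.5263, -0.035, 0.0206]
eef_rot: [-0.379, 0.379, -0.597, 0.597]
wrist_force: [-0.5, -2.2, 1.2]
grip_width: 0.0498
t: 4.2
position: [0.5415, -0.0027, 0.0206]
eef_rot: [0.379, -0.379, 0.597, -0.597]
wrist_force: [-0.2, -1.1, 0.5]
grip_width: 0.0498
t: 4.3
position: [0.5414, -0.0031, 0.0206]
eef_rot: [0.379, -0.379, 0.597, -0.597]
wrist_force: [0.3, -1.2, -0.2]
grip_width: 0.0501
t 4.3 pos [ 0.5414 -0.0031  0.0206] head -115.15 w 0.0501 F [ 0.3 -1.2 -0.2]
delta tool mm [-31.4   0.6   1. ] turn 0.15
```

View pics/b1.png

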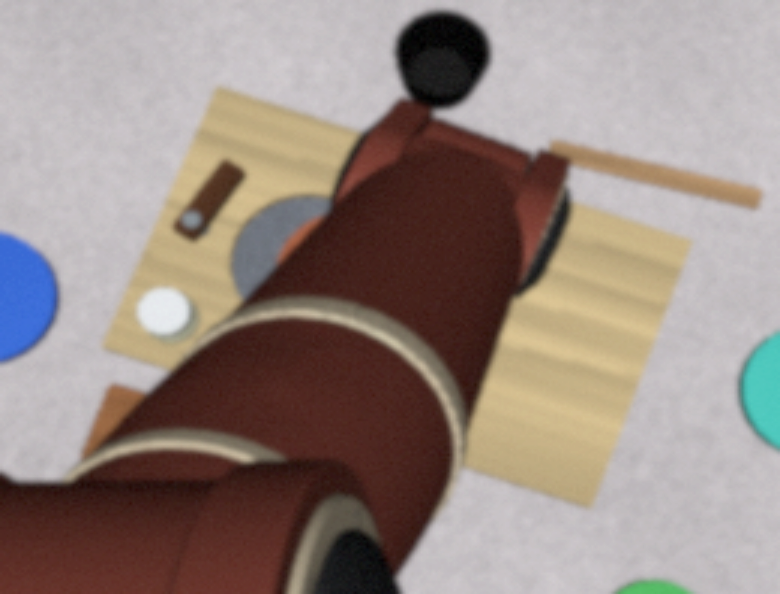

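View pics/b2.png

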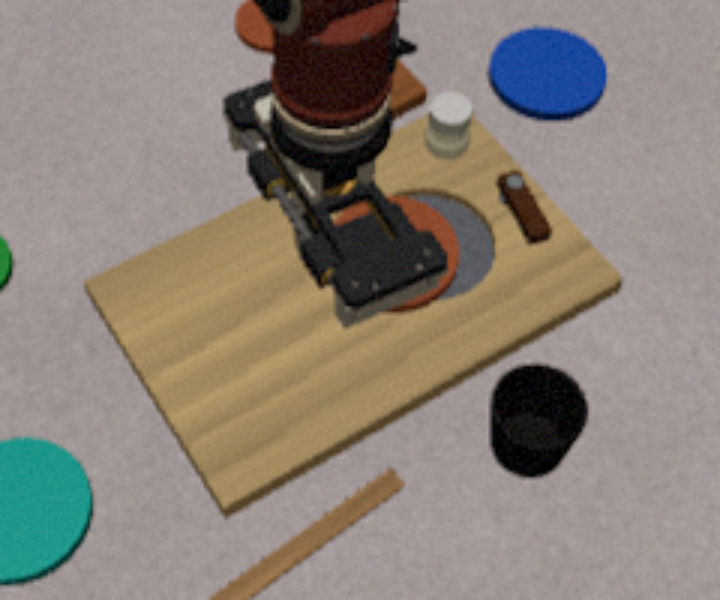

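Tile is sliding ahead of the fingers with its leading part over the recess (top crop ~(300,240), scene crop ~(430,250)). Continuing slowly.

```bash
python3 -m creep '[[-4,0,0.5,0,50],[-4,0,0.5,0,50],[-4,0,0,0,50],[-4,0,0,0,50],[-4,0,0,0,50]]'; python3 -m creep '[[-2,0,0,0,50],[-2,0,0,0,50],[-2,0,0,0,50],[0,0,0,0,50]]'
python3 - <<'E'
from h import *
go(.5556,.025,.020,-115.3)
f=grab_frame('scene');cv2.imwrite('pics/c2.png',cv2.convertScaleAbs(cv2.resize(f['img'][140:260,200:360],None,fx=5,fy=5,interpolation=cv2.INTER_CUBIC),alpha=1.2))
E
```

```text
t: 4.9
position: [0.5506, 0.0137, 0.0207]
eef_rot: [-0.379, 0.379, -0.597, 0.597]
wrist_force: [-1.0, -1.2, 1.6]
grip_width: 0.05
t: 5.3
position: [0.5533, 0.0199, 0.0206]
eef_rot: [0.379, -0.379, 0.597, -0.597]
wrist_force: [0.8, 0.0, -0.9]
grip_width: 0.0501
t 5.3 pos [0.5533 0.0199 0.0206] head -115.17 w 0.0501 F [ 0.8  0.  -0.9]
delta tool mm [-5.6  0.6 -0.1] turn 0.13
```

View pics/c2.png

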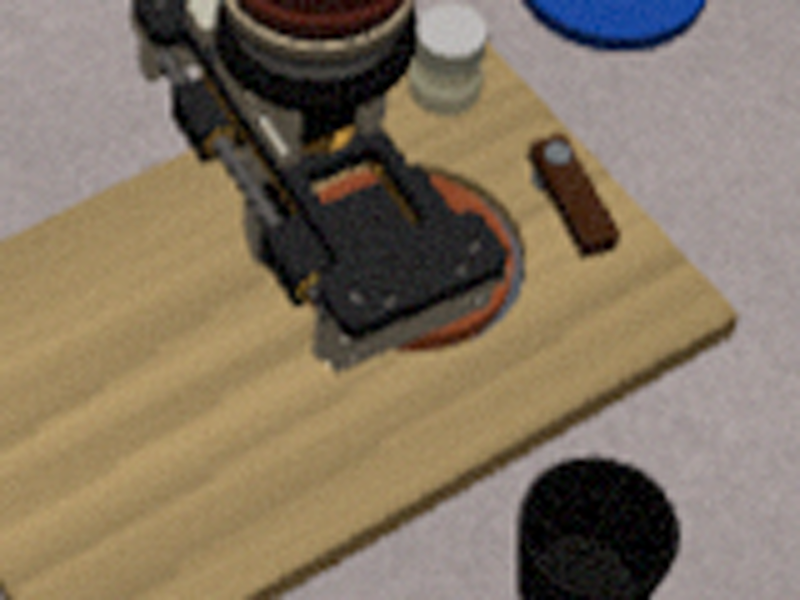

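The leading edge is dipping, with a thin felt crescent left at (515,270). A few more millimetres.

```bash
python3 -m creep '[[-1.5,0,0,0,50],[-1.5,0,0,0,50],[-1.5,0,0,0,50],[0,0,0,0,50]]'; python3 -m creep '[[-1,0,0,0,50],[-1,0,0,0,50],[-1,0,0,0,50],[0,0,0,0,50]]'
python3 - <<'E'
from h import *
go(.5556,.025,.020,-115.3)
f=grab_frame('scene');cv2.imwrite('pics/d2.png',cv2.convertScaleAbs(cv2.resize(f['img'][140:260,200:360],None,fx=5,fy=5,interpolation=cv2.INTER_CUBIC),alpha=1.2))
f=grab_frame('wrist');cv2.imwrite('pics/d3.png',cv2.convertScaleAbs(f['img'],alpha=1.3))
E
```

```text
t: 5.75
position: [0.555, 0.0237, 0.0206]
eef_rot: [0.379, -0.379, 0.597, -0.597]
wrist_force: [0.5, 0.0, 0.9]
grip_width: 0.0499
t: 6.15
position: [0.5563, 0.0261, 0.0207]
eef_rot: [0.379, -0.379, 0.597, -0.597]
wrist_force: [0.7, 0.1, 0.2]
grip_width: 0.0498
t 6.15 pos [0.5563 0.0261 0.0207] head -115.19 w 0.0498 F [0.7 0.1 0.2]
delta tool mm [ 1.3  0.7 -0.2] turn 0.11
```

View pics/d2.png

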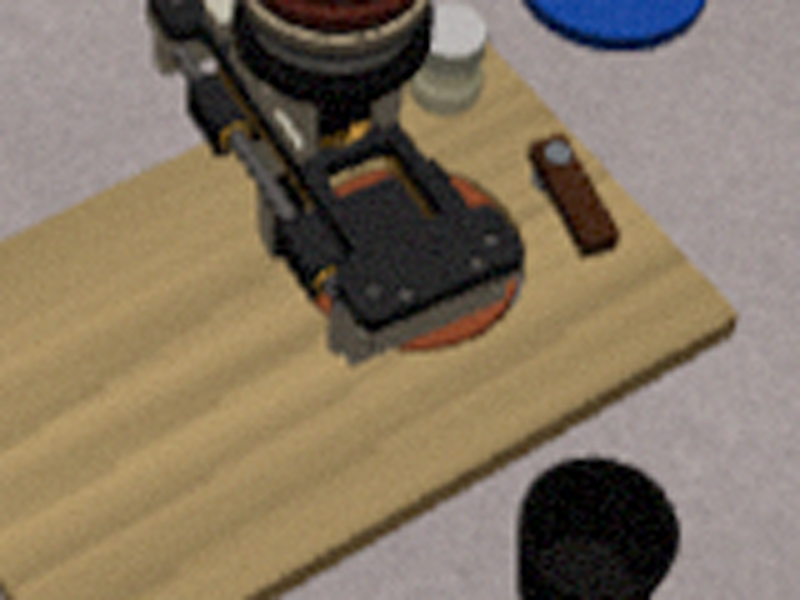

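View pics/d3.png

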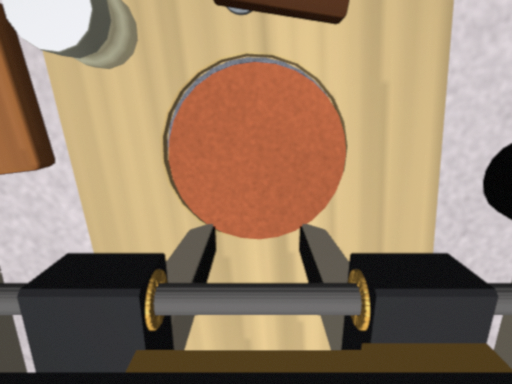

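Seated by the look of it: in the wrist view the tile is nested in the recess with a thin gap ring (165–348, 55–238). I'll back off, lift and check.

```bash
python3 -m creep '[[8,0,0,0,50],[8,-20,0,0,50],[0,-40,0,0,20],[0,-40,0,-8.5,0],[0,0,0,-8.5,0]]'
python3 - <<'E'
from h import *
go(.658,.152,.12,55.7-90)
for n in ('scene','top','wrist'):
    s,R=tool();f=grab_frame(n);hsv=cv2.cvtColor(f['img'],cv2.COLOR_BGR2HSV)
    if n!='wrist':
        c0=proj(f,[*REC,.02]);m=cv2.inRange(hsv,(0,120,50),(12,255,255));k=np.zeros_like(m);cv2.circle(k,tuple(int(v) for v in c0),45,255,-1)
        for c in biggest(m&k)[:1]: print(n,cv2.contourArea(c),circ(f,cv2.convexHull(c),.02))
    cv2.imwrite(f'pics/e_{n}.png',cv2.convertScaleAbs(f['img'] if n=='wrist' else cv2.resize(f['img'][130:260,190:370] if n=='scene' else f['img'][90:280,110:350],None,fx=3.3 if n=='top' else 4.4,fy=3.1 if n=='top' else 4.4,interpolation=cv2.INTER_CUBIC),alpha=1.3))
E
```

```text
t: 6.75
position: [0.5528, 0.0098, 0.1257]
eef_rot: [-0.467, 0.462, -0.531, 0.536]
wrist_force: [0.1, 0.2, -1.0]
grip_width: 0.0305
t 6.75 pos [0.5528 0.0098 0.1257] head -97.94 w 0.0305 F [ 0.1  0.2 -1. ]
delta tool mm [-155.4    6.7   84.5] turn -63.64
scene 1121.0 (array([0.57810377, 0.06977338]), np.float64(0.04970359457256184))
top 3537.5 (array([0.57545456, 0.06206979]), np.float64(0.08207929849001067))
```

View pics/e_scene.png

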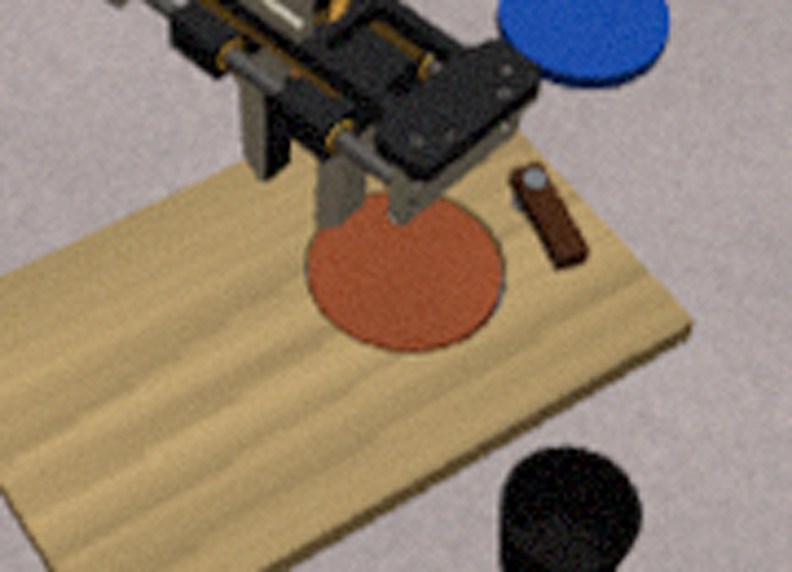

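View pics/e_wrist.png

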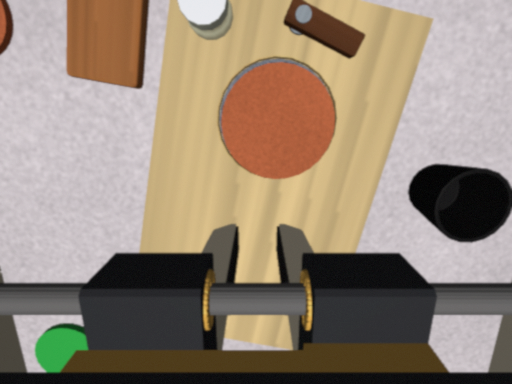

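The tile lies flat in the recess: the scene-view fit gives (0.578, 0.070), r 49.7 mm, with a thin ring around it. Next the turn-button, starting behind its open side with the fingers shut.

```bash
python3 -m creep '[[-19,0,10.5,-8.5,0],[-17.5,0,13,-8.5,0],[-15.5,0,15.5,-8.5,0],[-13,0,18,-8.5,0],[-10,0,19.5,-8.5,0]]' >/dev/null; python3 -m creep '[[-7,0,21,-8.5,0],[-4,0,21.5,-8.5,0],[-1,0,22,-4,0],[0,0,0,0,0],[0,0,0,0,0]]'
python3 - <<'E'
from h import *
go(.658,.152,.026,55.7-90)
f=grab_frame('wrist');s,R=tool();cv2.imwrite('pics/f_wrist.png',cv2.convertScaleAbs(f['img'],alpha=1.4))
H=f['hand_eye'];print(H.round(3))
E
```

```text
t: 7.9
position: [0.6531, 0.1513, 0.1189]
eef_rot: [-0.674, 0.676, -0.213, 0.211]
wrist_force: [0.6, -0.1, -0.0]
grip_width: 0.0005
t 7.9 pos [0.6531 0.1513 0.1189] head -34.87 w 0.0005 F [ 0.6 -0.1 -0. ]
delta tool mm [ 3.9 92.9  3.7] turn -0.57
[[ 0.     0.963  0.27  -0.074]
 [ 0.001 -0.27   0.963 -0.166]
 [ 1.     0.    -0.001 -0.   ]
 [ 0.     0.     0.     1.   ]]
```

View pics/f_wrist.png

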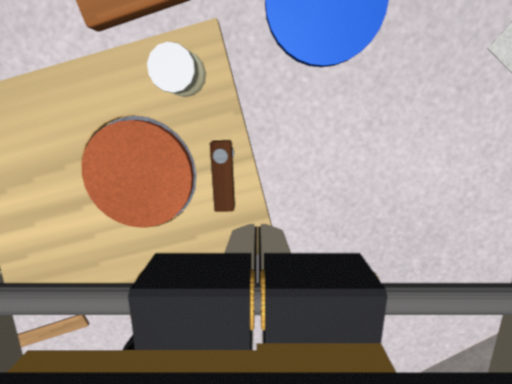

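```bash
python3 - <<'E'
from h import *
f=grab_frame('wrist');s,R=tool();H=f['hand_eye'];K=f['K']
Rw=R@H[:3,:3];c=R@H[:3,3]+s['position']
def wr(px,z):
    d=Rw@np.linalg.inv(K)@np.array([px[0],px[1],1.]);return c+d*(z-c[2])/d[2]
pv=wr((220,156),.0385);t1=wr((215,211),.0365);t2=wr((234,211),.0365);print('piv',pv,PIV,'tip',(t1+t2)/2, 'w',np.linalg.norm(t1-t2))
v=((t1+t2)/2-pv)[:2];print(np.linalg.norm(v),'angle',np.arctan2(v@X,-(v@Y)))
# rec circle center
print('tile',wr((137.5,172),.02))
Hi=np.linalg.inv(H)
for z in(0,.0175,-.0175):
  for y in(0,-.019):
    for x in(-.0075,.0075):
      p=K@(Hi@np.array([x,y,z,1]))[:3];print((x,y,z),(p[:2]/p[2]).round(0))
E
```

```text
piv [0.60533233 0.14515995 0.0385    ] [0.60528007 0.14581747] tip [0.64665447 0.11884247 0.0365    ] w 0.016747361902677654
0.04899111432070804 angle 1.361488024778908
tile [0.57511466 0.07144483 0.02      ]
(-0.0075, 0, 0) [258. 225.]
(0.0075, 0, 0) [258. 248.]
(-0.0075, -0.019, 0) [258. 239.]
(0.0075, -0.019, 0) [258. 264.]
(-0.0075, 0, 0.0175) [287. 225.]
(0.0075, 0, 0.0175) [286. 248.]
(-0.0075, -0.019, 0.0175) [290. 239.]
(0.0075, -0.019, 0.0175) [290. 264.]
(-0.0075, 0, -0.0175) [228. 225.]
(0.0075, 0, -0.0175) [229. 248.]
(-0.0075, -0.019, -0.0175) [225. 239.]
(0.0075, -0.019, -0.0175) [226. 264.]
```

```bash
python3 -m creep '[[4,25,4,-1,0],[0,30,0,0,0],[0,25,0,0,0],[0,12,0,0,0],[0,0,0,0,0]]'
python3 - <<'E'
from h import *
go(.658,.152,.026,55.7-90)
f=grab_frame('wrist');cv2.imwrite('pics/g_wrist.png',cv2.convertScaleAbs(f['img'],alpha=1.4))
E
```

```text
t: 8.5
position: [0.6582, 0.1517, 0.0268]
eef_rot: [-0.675, 0.678, -0.207, 0.204]
wrist_force: [0.4, 0.2, -0.6]
grip_width: 0.0007
t 8.5 pos [0.6582 0.1517 0.0268] head -33.81 w 0.0007 F [ 0.4  0.2 -0.6]
delta tool mm [-0.3  0.8  0.2] turn 0.49
```

View pics/g_wrist.png

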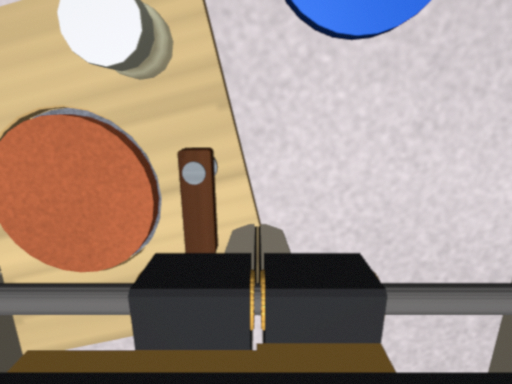

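The fingers are right beside the bar, with its long side parallel to the tool's x. Closing up and sweeping around the pivot.

```bash
python3 -m creep '[[0,0,-5,0,0],[0,0,-5,0,0],[3.0,0,-6.1,8.4,0],[3.0,0,-6.1,8.4,0],[3.0,0,-6.1,8.4,0]]'; python3 -m creep '[[3.0,0,-6.1,8.4,0],[3.0,0,-6.1,8.4,0],[3.0,0,-6.1,8.4,0],[0,0,0,0,0]]'
python3 - <<'E'
from h import *
go(*(PIV-.04*Y+.0265*X),.026,-110.5)
s,R=tool();d=s['position'][:2]-PIV;print('in tool x,z from pivot mm',(d@R[:2,0]*1000).round(1),(d@R[:2,2]*1000).round(1))
f=grab_frame('wrist');cv2.imwrite('pics/h_wrist.png',cv2.convertScaleAbs(f['img'],alpha=1.4))
E
```

```text
t: 9.05
position: [0.6503, 0.1256, 0.0305]
eef_rot: [0.616, -0.613, 0.349, -0.351]
wrist_force: [1.0, 0.3, 0.9]
grip_width: 0.0008
t: 9.45
position: [0.6366, 0.1086, 0.0305]
eef_rot: [0.525, -0.524, 0.473, -0.475]
wrist_force: [1.1, -2.2, 1.6]
grip_width: 0.0006
t 9.45 pos [0.6366 0.1086 0.0305] head -84.19 w 0.0006 F [ 1.1 -2.2  1.6]
delta tool mm [  7.4   4.4 -21.4] turn 26.31
in tool x,z from pivot mm 40.2 27.4
```

View pics/h_wrist.png

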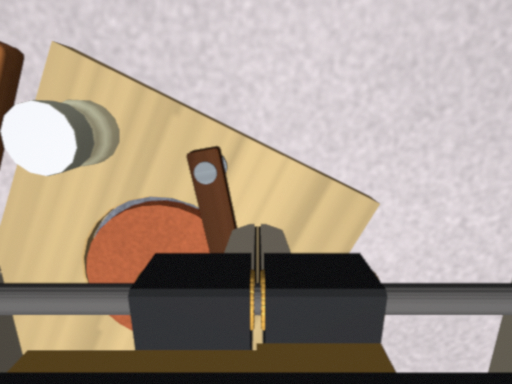

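```bash
python3 -m creep '[[3.0,2,-6.1,8.4,0],[3.0,2,-6.1,8.4,0],[3.0,0,-6.1,8.4,0],[0,0,-3,1,0],[0,0,0,0,0]]'
python3 - <<'E'
from h import *
go(*(PIV-.04*Y+.0265*X),.026,-110.5)
s,R=tool();d=s['position'][:2]-PIV;print('in tool x,z from pivot mm',(d@R[:2,0]*1000).round(1),(d@R[:2,2]*1000).round(1))
f=grab_frame('wrist');cv2.imwrite('pics/i_wrist.png',cv2.convertScaleAbs(f['img'],alpha=1.4))
f=grab_frame('scene');cv2.imwrite('pics/i_scene.png',cv2.convertScaleAbs(cv2.resize(f['img'][130:260,190:370],None,fx=4.4,fy=4.4,interpolation=cv2.INTER_CUBIC),alpha=1.3))
E
```

```text
t: 10.0
position: [0.6169, 0.0995, 0.0277]
eef_rot: [-0.406, 0.403, -0.578, 0.582]
wrist_force: [1.2, -4.4, 8.5]
grip_width: 0.0002
t 10.0 pos [0.6169 0.0995 0.0277] head -110.22 w 0.0002 F [ 1.2 -4.4  8.5]
delta tool mm [ 0.7  1.7 -0.6] turn 0.28
in tool x,z from pivot mm 39.4 26.9
```

View pics/i_wrist.png

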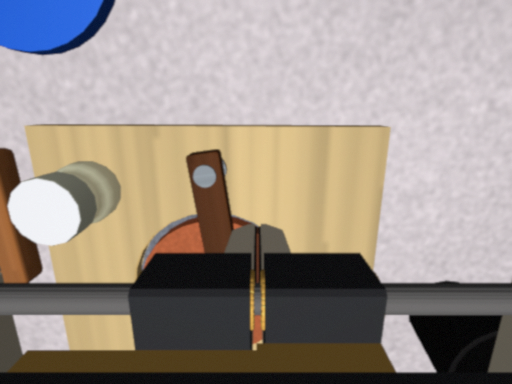

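View pics/i_scene.png

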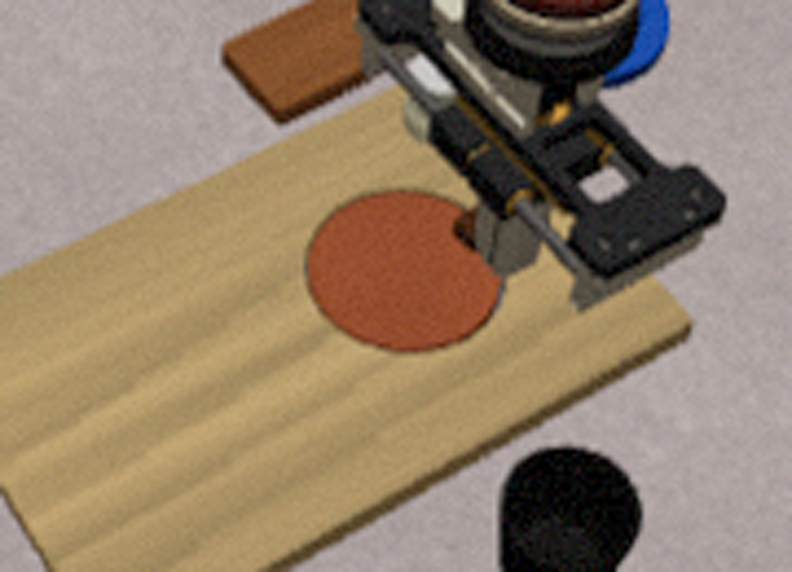

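```bash
python3 -m creep '[[0,-1,0,0,0],[0,0,0,0,0]]'; python3 -m creep '[[0,0,-2,0,0],[0,0,0,0,0]]'
```

```text
t: 10.3
position: [0.6158, 0.1007, 0.0273]
eef_rot: [-0.405, 0.404, -0.579, 0.581]
wrist_force: [0.2, -3.3, 4.6]
grip_width: 0.0004
t: 10.5
position: [0.6121, 0.1042, 0.0255]
eef_rot: [0.404, -0.404, 0.58, -0.58]
wrist_force: [1.3, -1.7, 1.1]
grip_width: 0.0003
```

```bash
python3 -m creep '[[0,0,0,0,0],[0,0,0,0,0]]'
python3 - <<'E'
from h import *
go(*(PIV-.04*Y+.0265*X),.026,-110.5)
s,R=tool();d=s['position'][:2]-PIV;print('in tool x,z from pivot mm',(d@R[:2,0]*1000).round(1),(d@R[:2,2]*1000).round(1))
f=grab_frame('wrist');cv2.imwrite('pics/j_wrist.png',cv2.convertScaleAbs(f['img'],alpha=1.4))
E
```

```text
t: 10.7
position: [0.6119, 0.1045, 0.0252]
eef_rot: [0.404, -0.404, 0.581, -0.58]
wrist_force: [1.8, -0.9, 1.4]
grip_width: 0.0004
t 10.7 pos [0.6119 0.1045 0.0252] head -110.26 w 0.0004 F [ 1.8 -0.9  1.4]
delta tool mm [ 3.6 -0.8  5.8] turn 0.24
in tool x,z from pivot mm 36.5 20.5
```

View pics/j_wrist.png

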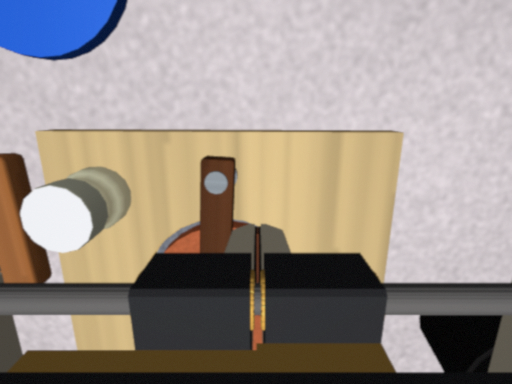

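The bar now runs straight up the image (203–233, 157–250), parallel to the board's long edges. I'll back the fingers off sideways, lift and check.

```bash
python3 -m creep '[[0,0,6,0,0],[0,0,8,0,0],[0,0,4,0,0],[0,-20,0,0,0],[0,-40,0,0,0]]'; python3 -m creep '[[30,-40,0,0,0],[40,-20,0,0,0],[40,0,0,0,0],[40,0,0,0,0],[0,0,0,0,0]]'
python3 - <<'E'
from h import *
f=grab_frame('wrist');s,R=tool();H=f['hand_eye'];K=f['K'];Rw=R@H[:3,:3];c=R@H[:3,3]+s['position'];print(s['position'],s['t'])
f['R']=Rw.T;f['t']=-Rw.T@c
cv2.imwrite('pics/k_wrist.png',cv2.convertScaleAbs(f['img'],alpha=1.4))
try: print(latch(f))
except Exception as e: print(e)
hsv=cv2.cvtColor(f['img'],cv2.COLOR_BGR2HSV)
f=grab_frame('scene');print(latch(f));cv2.imwrite('pics/k_scene.png',cv2.convertScaleAbs(cv2.resize(f['img'][130:260,190:370],None,fx=4.4,fy=4.4,interpolation=cv2.INTER_CUBIC),alpha=1.3))
E
```

```text
t: 11.25
position: [0.6264, 0.0974, 0.0828]
eef_rot: [0.401, -0.407, 0.582, -0.579]
wrist_force: [0.8, 0.3, -0.1]
grip_width: 0.0005
t: 11.75
position: [0.5746, -0.0515, 0.1467]
eef_rot: [-0.399, 0.402, -0.582, 0.584]
wrist_force: [0.5, -0.1, 0.2]
grip_width: 0.0002
[ 0.57596257 -0.04731015  0.14621264] 11.8
list index out of range
(((601.3920288085938, 133.4352264404297), (45.4608154296875, 33.45256423950195), 53.17319107055664), array([0.5877675 , 0.11524066], dtype=float32), array([0.6150166, 0.1516298], dtype=float32), np.float64(-0.28495606079955216), np.float64(-0.16234230003311695))
```

View pics/k_wrist.png

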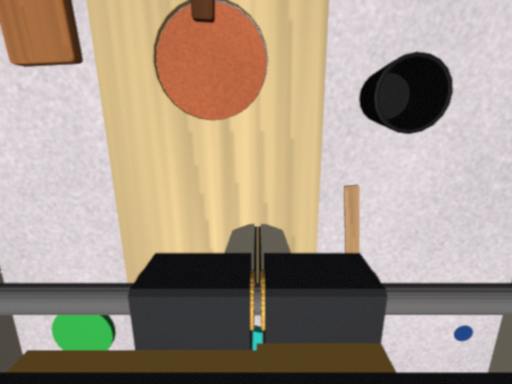

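View pics/k_scene.png

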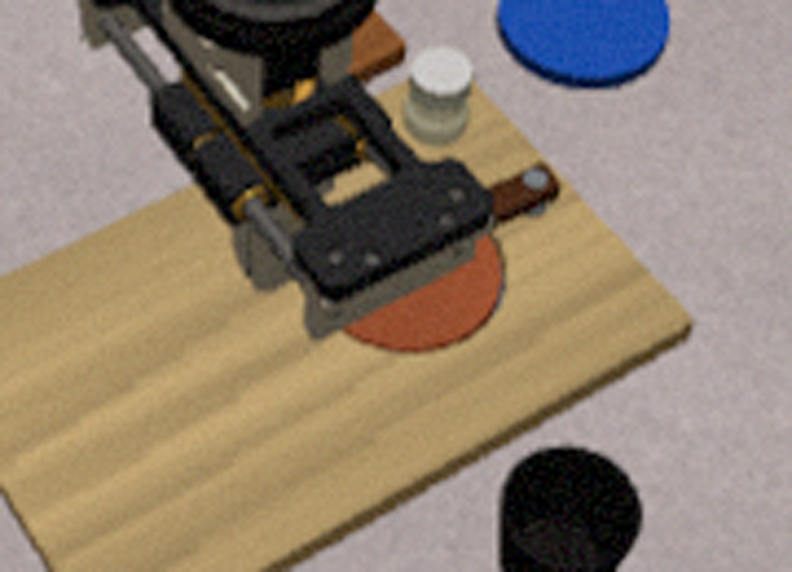

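```bash
python3 -m creep '[[40,-10,10,0,0],[40,-10,10,0,0],[40,0,10,0,0],[40,0,0,0,0],[0,0,0,0,0]]'
python3 - <<'E'
from h import *
for n in('scene','top'):
    f=grab_frame(n)
    L=latch(f);print(n,L[1:]);
    m=cv2.inRange(cv2.cvtColor(f['img'],cv2.COLOR_BGR2HSV),(0,120,60),(12,255,255));c0=proj(f,[*REC,.02]);k=np.zeros_like(m);cv2.circle(k,tuple(int(v) for v in c0),40,255,-1)
    c=biggest(m&k)[0];print(circ(f,cv2.convexHull(c),.02))
    cv2.imwrite(f'pics/l_{n}.png',cv2.convertScaleAbs(cv2.resize(f['img'][130:260,190:370] if n=='scene' else f['img'][95:225,130:310],None,fx=4.4,fy=4.4,interpolation=cv2.INTER_CUBIC),alpha=1.5))
print(state()['position'],state()['t'])
E
```

```text
t: 12.35
position: [0.5475, -0.2101, 0.166]
eef_rot: [-0.4, 0.403, -0.581, 0.583]
wrist_force: [-0.5, 0.2, -0.1]
grip_width: 0.0004
scene (array([0.58596396, 0.09620386], dtype=float32), array([0.61309254, 0.15354688], dtype=float32), np.float64(-0.08409868356196129), np.float64(-0.013482623988684396))
(array([0.57751826, 0.06998656]), np.float64(0.04999113179701539))
top (array([0.58200884, 0.10095794], dtype=float32), array([0.607396  , 0.15481338], dtype=float32), np.float64(-0.0827101043282511), np.float64(-0.12074850628103813))
(array([0.57629953, 0.06919856]), np.float64(0.048814682999318106))
[ 0.55022379 -0.20282589  0.16527098] 12.45
```

View pics/l_top.png

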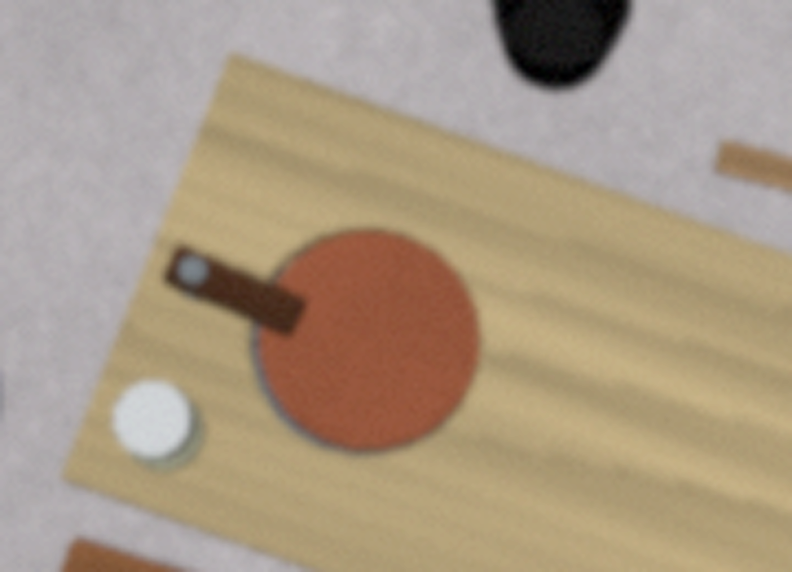

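View pics/l_scene.png

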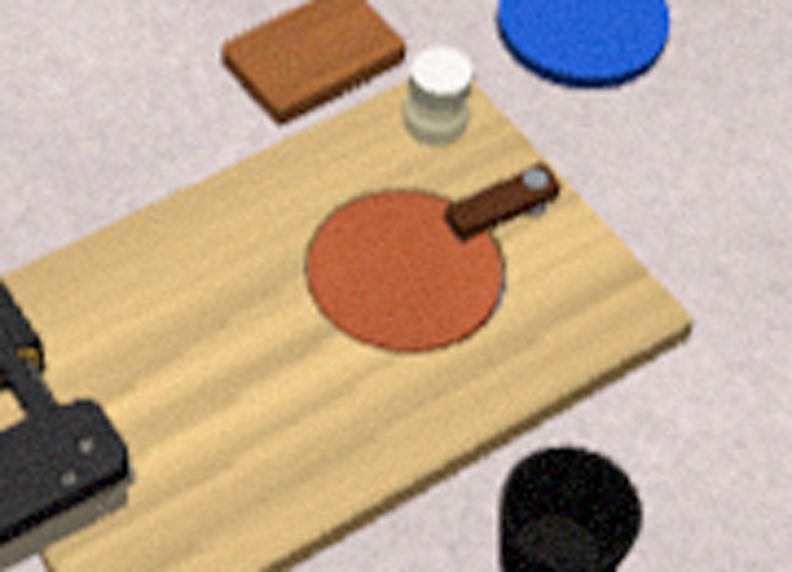

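Both views put the bar slightly past zero, about −0.05 to −0.08 rad. I'll measure it better from the wrist camera nearby before deciding on a nudge.

```bash
python3 -m creep '[[-50,-6,-6,0,0],[-50,-6,-6,0,0],[-50,0,-6,0,0],[-50,0,-6,0,0],[-30,0,-6,0,0]]'>/dev/null;  python3 -m creep '[[0,0,0,0,0],[0,0,0,0,0],[0,0,0,0,0]]'
cat >> h.py <<'E'
def wristf():
    s,R=tool();f=grab_frame('wrist');H=f['hand_eye'];Rw=R@H[:3,:3];c=R@H[:3,3]+s['position'];f['R']=Rw.T;f['t']=-Rw.T@c;return f
E
python3 - <<'E'
from h import *
f=wristf();cv2.imwrite('pics/m.png',cv2.convertScaleAbs(f['img'],alpha=1.4))
print(state()['position'],proj(f,[*PIV,.0365]),proj(f,[*REC,.02]))
hsv=cv2.cvtColor(f['img'],cv2.COLOR_BGR2HSV);p=proj(f,[*(PIV-.03*Y),.0365]).astype(int);print(hsv[p[1],p[0]])
E
```

```text
t: 13.25
position: [0.6006, 0.02, 0.1774]
eef_rot: [-0.404, 0.404, -0.58, 0.58]
wrist_force: [0.4, 0.0, 0.1]
grip_width: 0.0004
[0.60057881 0.01915724 0.17751474] [215.05346467  58.90988792] [219.77372218 142.22360639]
[ 11 162  71]
```

View pics/m.png

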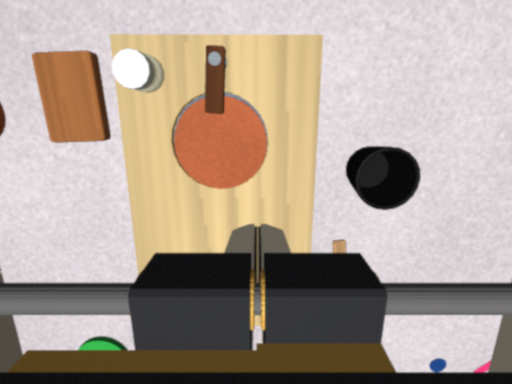

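```bash
python3 - <<'E'
from h import *
f=wristf();hsv=cv2.cvtColor(f['img'],cv2.COLOR_BGR2HSV)
x0,y0,x1,y1=195,35,240,120
g=cv2.inRange(hsv,(0,60,0),(25,255,95))
print(hsv[80,215],hsv[150,215])
for hh in (75,85,95):
    m=np.zeros_like(g);m[y0:y1,x0:x1]=cv2.inRange(hsv,(0,40,0),(25,255,hh))[y0:y1,x0:x1]
    # edges of bar rows 72..106
    L=[];Rr=[]
    for r in range(74,108):
        c=np.where(m[r])[0]; L.append((c.min(),r));Rr.append((c.max()+0,r))
    mid=(np.array(L)+np.array(Rr))/2
    def fit(a):
        a=np.array(a,float);k=np.polyfit(a[:,1],a[:,0],1);A,B=[ray(f,(np.polyval(k,r),r),.0365)[:2] for r in(74,107)];v=B-A;return np.arctan2(v@X,-(v@Y))
    k=np.polyfit(mid[:,1],mid[:,0],1);tipx=ray(f,(np.polyval(k,112),112),.0365)[:2]
    m2=cv2.inRange(hsv,(0,130,96),(12,255,255));c=biggest(m2)[0]
    print(hh,fit(L),fit(Rr),fit(mid),'tip',tipx)
# board left/right edges -> heading
b=cv2.inRange(hsv,(14,50,90),(30,255,255))
for side in(0,1):
    P=[]
    for r in range(80,220):
        c=np.where(b[r])[0];P.append(((c.min(),c.max())[side],r))
    P=np.array(P,float);k=np.polyfit(P[:,1],P[:,0],1);A,B=[ray(f,(np.polyval(k,r),r),.018)[:2] for r in(80,220)];v=A-B;print('board edge',np.degrees(np.arctan2(v[1],v[0])))
pv=ray(f,(214.5,59),.0385)[:2];
c=[c for c in biggest(cv2.inRange(hsv,(0,120,90),(14,255,255))) if cv2.pointPolygonTest(c,(220,150),False)>0][0]
C=circ(f,cv2.convexHull(c),.02);print('tile',C,'pivot',pv)
w=C[0]-pv;print('pivot->tile ang',np.arctan2(w@X,-(w@Y)))
E
```

```text
[ 10 157  70] [  9 163 141]
75 -0.05067437079976192 -0.07045941871127964 -0.060572969620156715 tip [0.58568657 0.10059684]
85 -0.09235994157475173 -0.039849584197633056 -0.0661515163779764 tip [0.58554034 0.10065126]
95 -0.07982656396747678 -0.02801548477031936 -0.0539583301439282 tip [0.58567813 0.10059999]
board edge 74.20034067769025
board edge 69.57159857949881
tile (array([0.57682912, 0.06903804]), np.float64(0.04943011536387701)) pivot [0.60515118 0.14474903]
pivot->tile ang -0.0001723815888539744
```

The wrist view agrees: bar at −0.06 rad, while the line from pivot to tile centre is at 0.000. I'll nudge it back about 2.5 mm from the other side; there's plenty of time.

```bash
python3 - <<'E'
from h import *
go(*(PIV-.038*Y-.036*X),.080,-110.5)
E
```

```text
t 13.35 pos [0.6006 0.0188 0.1776] head -110.44 w 0.0005 F [-0.4 -0.6 -0.2]
delta tool mm [-82.7  97.5 -76. ] turn 0.06
```

```bash
python3 -m creep '[[-20,10,-25,0,0],[-20,20,-25,0,0],[-22,30,-26,0,0],[-21,37,0,0,0],[0,0,0,0,0]]' >/dev/null; python3 -m creep '[[0,0,0,0,0],[0,0,0,0,0]]'
python3 - <<'E'
from h import *
go(*(PIV-.038*Y-.036*X),.026,-110.5)
f=wristf();cv2.imwrite('pics/n.png',cv2.convertScaleAbs(f['img'],alpha=1.4))
E
```

```text
t: 14.05
position: [0.5601, 0.1217, 0.0824]
eef_rot: [-0.404, 0.402, -0.58, 0.582]
wrist_force: [0.2, -1.3, 0.2]
grip_width: 0.0006
t 14.05 pos [0.5601 0.1217 0.0824] head -110.54 w 0.0006 F [ 0.2 -1.3  0.2]
delta tool mm [-0.4 56.4 -2.4] turn -0.04
```

View pics/n.png

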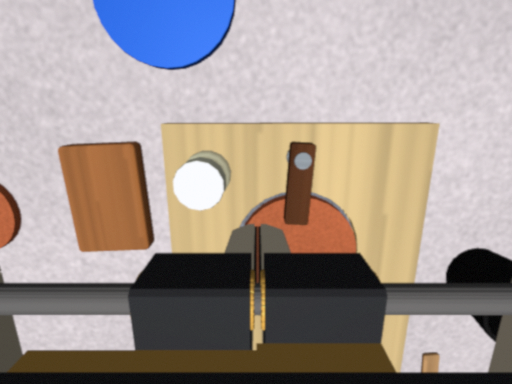

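```bash
python3 -m creep '[[0,15,-3,0,0],[0,20,0,0,0],[0,15,0,0,0],[0,6,0,0,0],[0,0,0,0,0]]' >/dev/null; python3 -m creep '[[0,0,0,0,0],[0,0,0,0,0]]'
python3 - <<'E'
from h import *
go(*(PIV-.038*Y-.0227*X),.026,-110.5)
f=wristf();cv2.imwrite('pics/o.png',cv2.convertScaleAbs(f['img'],alpha=1.4))
E
```

```text
t: 14.8
position: [0.5565, 0.1254, 0.0256]
eef_rot: [-0.405, 0.403, -0.58, 0.581]
wrist_force: [0.8, -0.5, -0.0]
grip_width: 0.0005
t 14.8 pos [0.5565 0.1254 0.0256] head -110.33 w 0.0005 F [ 0.8 -0.5 -0. ]
delta tool mm [ 1.8 -0.3 15.9] turn 0.17
```

View pics/o.png

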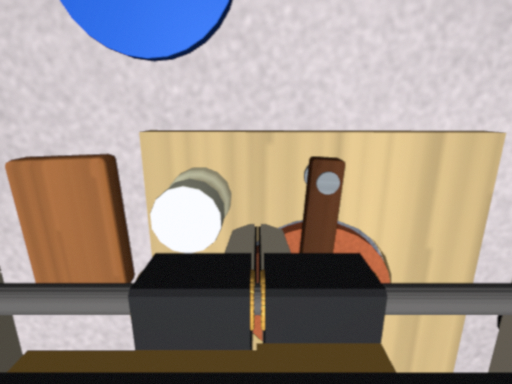

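```bash
python3 -m creep '[[2,0,5,0,0],[0,0,5,0,0],[0,0,3,0,0],[0,0,0,0,0],[0,0,0,0,0]]' ; python3 -m creep '[[0,0,1.5,0,0],[0,0,1,0,0],[0,0,0,0,0],[0,0,0,0,0]]'
python3 - <<'E'
from h import *
go(*(PIV-.038*Y-.0227*X),.026,-110.5)
f=wristf();cv2.imwrite('pics/p.png',cv2.convertScaleAbs(f['img'],alpha=1.4))
E
```

```text
t: 15.35
position: [0.5673, 0.1191, 0.0244]
eef_rot: [-0.404, 0.404, -0.58, 0.58]
wrist_force: [0.2, 0.5, 0.1]
grip_width: 0.0002
t: 15.75
position: [0.5689, 0.1184, 0.0244]
eef_rot: [0.404, -0.404, 0.581, -0.58]
wrist_force: [-1.4, 0.3, 0.4]
grip_width: 0.0003
t 15.75 pos [0.5689 0.1184 0.0244] head -110.3 w 0.0003 F [-1.4  0.3  0.4]
delta tool mm [-0.4 -1.6  1.8] turn 0.2
```

View pics/p.png

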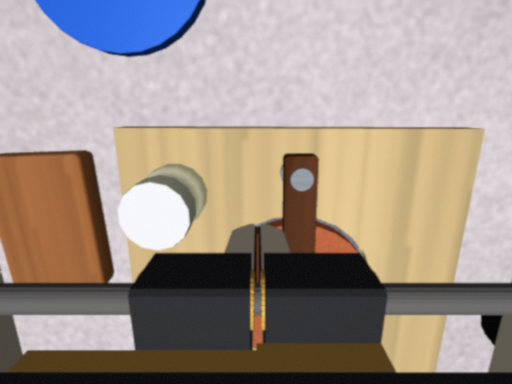

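```bash
python3 - <<'E'
from h import *
f=wristf();hsv=cv2.cvtColor(f['img'],cv2.COLOR_BGR2HSV)
for hh in(75,85,95):
    m=cv2.inRange(hsv,(0,40,0),(25,255,hh));L=[];Q=[]
    for r in range(195,222):
        c=np.where(m[r,270:335])[0]+270;L.append((c.min(),r));Q.append((c.max(),r))
    for r in range(160,170):
        c=np.where(m[r,270:335])[0]+270;L.append((c.min(),r));Q.append((c.max(),r))
    def fit(a):
        a=np.array(a,float);k=np.polyfit(a[:,1],a[:,0],1);A,B=[ray(f,(np.polyval(k,r),r),.0365)[:2] for r in(160,222)];v=B-A;return np.arctan2(v@X,-(v@Y))
    print(hh,fit(L),fit(Q),fit((np.array(L)+np.array(Q))/2))
E
```

```text
75 -0.01668600780429304 0.026260609279494487 0.004789177086445495
85 -0.010648868580563098 0.020119976066458982 0.004736797149089467
95 -0.010648868580563098 0.022389990417265707 0.005872231731300945
```

The bar is now at about +0.005 rad. Backing off and lifting away.

```bash
python3 -m creep '[[0,0,-5,0,0],[0,0,-6,0,0],[0,-20,0,0,0],[0,-40,0,0,0],[0,-50,0,0,0]]'; python3 -m creep '[[45,-20,8,0,0],[45,0,8,0,0],[45,0,8,0,0],[0,0,0,0,0],[0,0,0,0,0]]'
python3 - <<'E'
from h import *
go(.6,.02,.1775,-110.5)
f=wristf();hsv=cv2.cvtColor(f['img'],cv2.COLOR_BGR2HSV);cv2.imwrite('pics/q.png',cv2.convertScaleAbs(f['img'],alpha=1.4))
p=proj(f,[*PIV,.0365]);q=proj(f,[*(PIV-.05*Y),.0365]);print(p,q)
cx=int((p[0]+q[0])/2);r0=int(p[1])+14;r1=int(q[1])-4
for hh in(75,85,95):
    m=cv2.inRange(hsv,(0,40,0),(25,255,hh));M=[]
    for r in range(r0,r1):
        c=np.where(m[r,cx-22:cx+22])[0]+cx-22;M.append(((c.min()+c.max())/2,r))
    a=np.array(M);k=np.polyfit(a[:,1],a[:,0],1);A,B=[ray(f,(np.polyval(k,r),r),.0365)[:2] for r in(r0,r1)];v=B-A;print(hh,np.arctan2(v@X,-(v@Y)))
c=[c for c in biggest(cv2.inRange(hsv,(0,120,90),(14,255,255))) if cv2.pointPolygonTest(c,tuple(float(v) for v in proj(f,[*REC,.02])),False)>0][0]
print('tile',circ(f,cv2.convexHull(c),.02))
E
```

```text
t: 16.35
position: [0.5575, 0.1223, 0.1341]
eef_rot: [0.403, -0.405, 0.581, -0.58]
wrist_force: [1.2, 0.4, 0.2]
grip_width: 0.0003
t: 16.85
position: [0.5345, -0.014, 0.1548]
eef_rot: [-0.403, 0.403, -0.581, 0.581]
wrist_force: [-0.1, 1.4, 0.4]
grip_width: 0.0005
t 16.85 pos [ 0.5345 -0.014   0.1548] head -110.5 w 0.0005 F [-0.1  1.4  0.4]
delta tool mm [-54.7 -22.6  49.4] turn 0.0
[268.7510266 -17.1210699] [268.15918108  49.08505618]Traceback (most recent call last):
  File "<stdin>", line 9, in <module>
    return umr_minimum(a, axis, None, out, keepdims, initial, where)
ValueError: zero-size array to reduction operation minimum which has no identity
```

View pics/q.png

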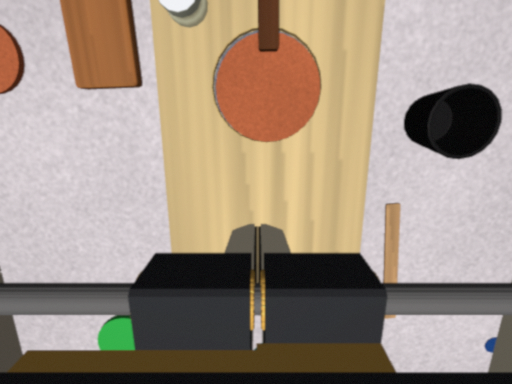

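Bar tip column 268, tile centre column 267. I'll move the hand away, check, and hand in.

```bash
python3 -m creep '[[45,-10,0,0,0],[45,-10,0,0,0],[45,-10,0,0,0],[45,0,0,0,0],[0,0,0,0,0]]'; python3 -m creep '[[0,0,0,0,0],[0,0,0,0,0]]'
python3 - <<'E'
from h import *
for n in('scene','top'):
    f=grab_frame(n);L=latch(f);print(n,L[1:])
    m=cv2.inRange(cv2.cvtColor(f['img'],cv2.COLOR_BGR2HSV),(0,120,60),(12,255,255));c0=proj(f,[*REC,.02]);k=np.zeros_like(m);cv2.circle(k,tuple(int(v) for v in c0),40,255,-1)
    print(circ(f,cv2.convexHull(biggest(m&k)[0]),.02))
    cv2.imwrite(f'pics/r_{n}.png',cv2.convertScaleAbs(f['img'] if n=='scene' else cv2.resize(f['img'][75:275,110:370],None,fx=3,fy=3,interpolation=cv2.INTER_CUBIC),alpha=1.5))
E
```

```text
t: 17.4
position: [0.4702, -0.1875, 0.1854]
eef_rot: [-0.401, 0.402, -0.581, 0.584]
wrist_force: [0.5, 1.2, 0.1]
grip_width: 0.0007
t: 17.6
position: [0.4734, -0.1788, 0.184]
eef_rot: [0.406, -0.405, 0.58, -0.579]
wrist_force: [-0.2, -0.0, 0.5]
grip_width: 0.0005
scene (array([0.59040654, 0.09318914], dtype=float32), array([0.6117561 , 0.15436037], dtype=float32), np.float64(0.021997329432092837), np.float64(0.08236095768979204))
(array([0.57753723, 0.06976137]), np.float64(0.04992074498041701))
top (array([0.5872866 , 0.09867238], dtype=float32), array([0.60244393, 0.15771958], dtype=float32), np.float64(0.10651916952415103), np.float64(-0.006805787975585535))
(array([0.57642031, 0.06929718]), np.float64(0.0488635284898181))
```

View pics/r_top.png

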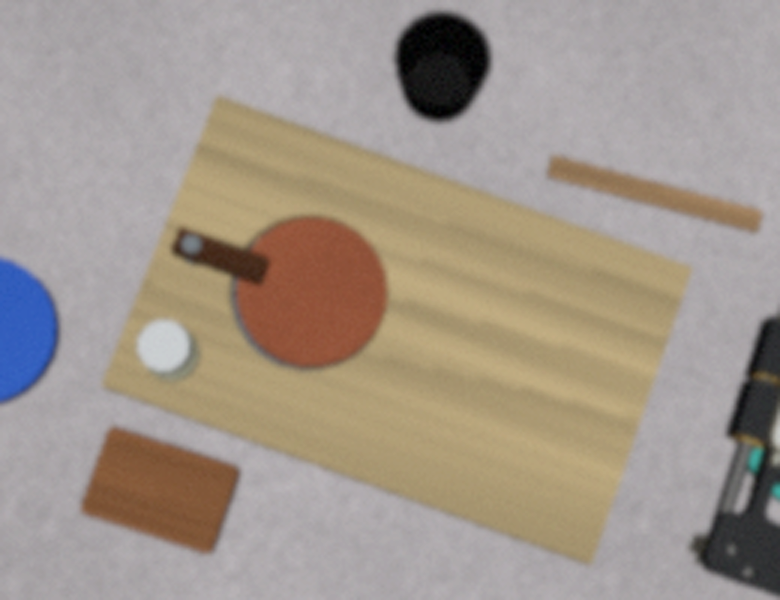

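View pics/r_scene.png

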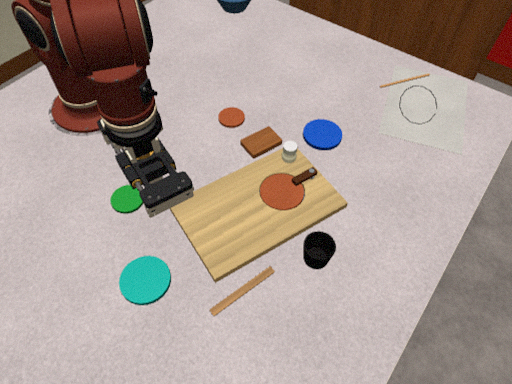

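```bash
python3 -c "
from station import *
print(finish_job())"
```

```text
the job is handed in; nothing more can be done
None
```

I pushed the terracotta tile across the board with two fingertips until it dropped into the recess. I then swung the turn-button over its rim and moved the hand clear. I handed in at about 17.7 s; no verdict was reported.

- **Tile:** my last fits put its centre at about (0.577, 0.070), within about 2 mm of where I worked out the recess centre. A thin, even ring shows around it, and it looks flat.
- **Turn-button:** the first push overshot to about −0.06 rad, so I nudged it back from the other side. The wrist camera, with the fingers still touching, then read +0.005 rad. In the last wrist picture the bar's tip lined up with the tile's centre to within a pixel.
- **Checks that disagreed:** the final far-camera fits of the bar's angle ranged from −0.01 to +0.11 rad. I put that down to those small, blurred outlines; in the top view the bar's edge runs parallel to the board's edge.
- **Check that failed:** a final close wrist-camera fit of the angle did not work because the bar was partly out of the picture.
- **Other things:** the bystanders looked unmoved in the last pictures. The highest wrist force I read was about 10 N.

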